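# Reset the orange module through its recessed button

## Robot

A 6-joint arm with a two-finger parallel gripper is mounted at the origin on the work surface; the furniture and walls round the work are solid. World frame = base frame: x ahead of the robot, y to its left, z up, the work surface at z = 0. Lengths are in mm, angles in rad, forces in N, time in s.
With the tool pointing down it reaches from about 300 to 775 mm from the base axis. Payload 14.6 kg.
Tool frame: the origin (TCP) lies where the fingers leave the gripper's body, on its centre line; the fingertips stand 97 mm ahead of it and the grasp point (between the pads) lies ahead of it (grip_depth is the z of the grasp point in the tool frame, in mm); z points along the fingers, y is the line along which they close (so a half turn about z gives the same grasp; the last joint's range is limited). The gripper opens to 94 mm and grips with 3 to 60 N. Pads are 16 mm wide; open, the fingers measure 119 mm over their backs; the gripper's body (75 mm by 177 mm) begins 78 mm behind the grasp point.
Start: joints at [-1.222, 0.3, 1.521, -0, 1.321, -0.067], TCP at [222.149, -503.13, 302.646] pointing down, gripper open.
Joint ranges: [-3.03, 3.03], [-0.79, 2.21], [0.23, 2.52], [-1.04, 4.18], [0, 3.07], [-2.55, 2.55]. Speed limits (rad/s): [2.22, 2.22, 2.57, 3.14, 3.14, 3.14].

## Interface

Orientations are given as [roll, pitch, yaw] about the fixed x, y, z axes, in that order (R = Rz(yaw) Ry(pitch) Rx(roll)).
In Python, from cell import read_state, camera, sign_off, regions_of, spot_point, grip_depth gives the robot as it stands. The module is installed in compiled form; this text tells all that it offers.
- The arm moves only by the tool send_rows, never from a script. Its argument "series" is a list of rows, each a list of 3 entries, a list of its own where there are three numbers: the shift along the world's x, y, z in mm, then the turn about the world's z in degrees, then the closure, from -1 (fully open) to 1 (shut), so that 0 is half open. A call has 1 to 12 rows; each row shifts and turns the commanded pose from where the row before left it; what a row does not reach is not made up. A row lasts 1/10 s, in which the tool goes at most 50 mm and 8.59 degrees, less where a joint would pass 70% of its speed; a pose out of reach is approached as far as the arm can. A call is refused whole if a number of a shift passes 50 or a number of a turn 8.59, either way. A call with a gripper value outside its range is refused whole. The fingers move at their own pace and stop on an object; "squeeze" is the grip in N (left out, the last holds). Time passes only in rows, so rows that do not move let the fingers close. It gives the time, the measured TCP pose, the force, the opening and the grip force at its end, in the units of the state.
- read_state(): the state, without advancing time (a new reading comes with each control period).
- camera(name): name is "scene" or "top" or "wrist"; returns a dict with "color" (384x512x3 uint8, blue, green, red), "fx", "fy", "cx", "cy" (pixels), "camera_from_world" (4x4, takes a point from world to camera coordinates). Camera axes: x right, y down, z forward; pixel columns grow to the right and rows downward; lengths in mm; the calibration is good to about 2 mm. A picture is of the moment at which its call begins. There is no depth.
- sign_off(): hands the job in; it is judged then, once.
Trained networks look in a picture, given as the dict that the camera call returned (one of the last four; its "shot" number tells which), for a name from the list of things; names that differ only in an ending like _2 or _b are one class to them, and where a whole thing is asked for, a point or a joint stands for the part that bears it (a point fixed in the world has none). Each returns a list of dicts, best first, with "confidence" (0 to 1); they miss things now and then, are a little off and sometimes report something else, mostly with a low value. They report only what shows in the picture. A call takes as long as a camera call. They do not tell look-alikes from the thing itself.
- regions_of(thing, picture): "mask" (384x512 bool, what is visible of it).
- spot_point(thing, picture): "point" ([x, y, z] in mm, in the coordinates of the camera as it stood for that picture, good to about 4 mm: a listed point, or the origin of a listed thing).
The state is a dict: "clock": time; "joints": joint angles; "qd": joint speeds; "effort": joint torques, N m; "eef_pos": TCP position; "eef_rot": TCP orientation; "wrist_force": force on the tool from outside, world axes, zero at the start; "moment": the same for the moment, N m; "finger_gap": finger opening in mm; "finger_force": force on a finger pad.
Only numpy, scipy, OpenCV 4.12 (cv2) and the standard library are available. Lean on these libraries where they do the work, as an engineer would, in place of code of your own. Each camera call takes 0.05 s, during which the arm holds its last target. There are 200 camera calls.

## Task

Pick up the fine screwdriver and use its tip as a stylus to push in the recessed orange button in the front of the orange-marked module, gently but fully, holding it in for a good second before drawing the tip out again. Then lay the screwdriver down flat, all of it on the black ribbed tool pad, lowering it rather than dropping it, and let go. Do not press the blue module's button, and leave the other things on the bench where they are.

Things in the scene. Friction and masses are not known exactly. Their poses are not given: they have to be found in the camera images.
- fine_driver: Small screwdriver, black handle, 146 mm long, loose, 40 g. Origin on its underside; +x towards the tip, +z up as it lies; axis 6.6 mm above the origin. Handle x = -68 to +7 mm, 14 mm wide (y), 13 mm high, flat sides: grip across y near x = -25 mm. Bare shaft 2.4 mm thick, x = +7 to +67 mm. At the start the tip points away from the robot, up to 0.5 rad aside
- driver_tip (a point): End of the screwdriver's shaft (the tip that presses), on its axis
- driver_tail (a point): Rear end of the screwdriver's handle, on its axis
- orange_module: Grey instrument case, aluminium front, orange markings (stripe on top, frame round the well, button), 80 mm deep (x), 100 wide (y), 62 high, fixed to the bench. Origin at the centre of its underside; +x from front to back, +z up. The front, x = -40 mm, faces the robot, up to 0.3 rad aside
- orange_module_well (a point): Centre of the mouth of the round well in the orange module's front, 36 mm above the bench; +x points level, straight into the well. The well is 12 mm across, with a 2 mm chamfer at the mouth, and 14 mm deep; the button's face stands 7 mm inside the mouth, too deep and narrow for a finger
- orange_button (a joint): Travel of the orange spring button, m: 0 is out, 0.005 fully in (face then 12 mm inside the mouth). 9 mm across. The spring pushes back with 1 N at first and 4 N at the end of the travel, where there is a hard stop; it springs out when let go. It counts as pushed in beyond 0.0035
- blue_module: The same kind of case with blue markings, fixed to the bench beside the orange one, left or right of it; not to be operated. Origin and axes as for the orange module
- blue_button (a joint): Travel of the blue button, m: 0 is out; must stay out
- tool_pad: Flat black rubber pad with thin grey ribs, 110 mm (x) by 200 mm (y) by 5 mm thick, fixed to the bench; its long side runs roughly left to right across the bench (up to 0.2 rad). Origin at the centre of its underside; its top is 5 mm above that. The screwdriver fits on it lengthwise along y, either way round
- marker: Bystander: white marker pen lying loose in the middle of the bench, 135 mm long, 17 mm thick; too thick for the well
- relay: Bystander: small clear relay, 20 x 28 x 26 mm, loose, in the middle of the bench between the modules
Mind the look-alikes: they are no part of the job. There is more than one size of the fine_driver; the job needs the larger.

How it is judged (in metres and radians):
On the way, in this order (a step that is already met when the one before it is completed fails the run):
1. the orange button is held in beyond 3.5 mm with the screwdriver for 0.8 s (value of joint orange_button above 0.0035 m and contact force between fine_driver and orange_button above 0.3 N), for 0.8 s.
2. the screwdriver, still in the fingers, is brought down level to within 20 mm of the pad's top, over the pad (contact force between the fingers and fine_driver above 0.3 N and z of each of driver_tip, driver_tail in the frame of tool_pad below 0.032 m and x of driver_tip in the frame of tool_pad between -0.065 and 0.065 m and x of driver_tail in the frame of tool_pad between -0.065 and 0.065 m), for 0.05 s.
At the end, for the whole second after the job is handed in: The screwdriver lies flat and at rest on the tool pad, both its ends within the pad's outline (3 mm to spare), and both buttons are out (x of driver_tip in the frame of tool_pad between -0.058 and 0.058 m and y of driver_tip in the frame of tool_pad between -0.103 and 0.103 m and x of driver_tail in the frame of tool_pad between -0.058 and 0.058 m and y of driver_tail in the frame of tool_pad between -0.103 and 0.103 m and z of each of driver_tip, driver_tail in the frame of tool_pad below 0.018 m and linear speed of fine_driver below 0.02 m/s and value of joint each of orange_button, blue_button below 0.001 m); the robot touches nothing.
It fails at once if the blue button is pressed (more than 1.5 mm) (value of joint blue_button above 0.0015 m).
It fails at once if the screwdriver presses the button or the orange module with more than 25 N (contact force between fine_driver and orange_module above 25 N).
It fails at once if the marker or the relay is moved more than 30 mm (distance of any of marker, relay from where it was at the start of the episode above 0.03 m).
It also fails if it takes over 56 s, if anything falls off the work surface, if the arm or the gripper's body presses on something with over 40 N, if the wrist force passes 120 N, or if a joint passes its speed limit or range.

## Working session

There is one attempt and no reset: what is moved stays moved. The work goes in short steps, Python scripts to look and compute and a tool call to move; the robot and the scene stay as the last step left them, time stands still between calls to the robot, and variables do not carry over. Pictures are saved under pics/ and viewed, at most 10 in all, crops included, and the job is handed in when it is done.

Besides the shell and the picture viewer there is one more tool, called after "Emit:" as name([rows], argument=value, ...), one row to a line, values as JSON. send_rows: Moves the arm, as the interface text tells. Its arguments: {"type":"object","properties":{"series":{"type":"array"},"squeeze":{"type":"number"}},"required":["series"]}

```bash
mkdir -p pics; cat > h.py <<'E'
import numpy as np, cv2
from cell import *
def towld(p,pic):
    M=np.linalg.inv(np.array(pic["camera_from_world"])); return (M@np.r_[p,1])[:3]
def proj(P,pic):
    c=np.array(pic["camera_from_world"])@np.r_[P,1]; return np.array([pic["fx"]*c[0]/c[2]+pic["cx"],pic["fy"]*c[1]/c[2]+pic["cy"]])
def back(u,v,z,pic):
    M=np.linalg.inv(np.array(pic["camera_from_world"])); d=M[:3,:3]@np.array([(u-pic["cx"])/pic["fx"],(v-pic["cy"])/pic["fy"],1]); o=M[:3,3]
    return o+d*(z-o[2])/d[2]
E
python3 - <<'E'
from h import *
np.set_printoptions(precision=1,suppress=True)
print(read_state(), grip_depth)
for n in ["top","scene"]:
    p=camera(n); cv2.imwrite(f"pics/{n}0.png",p["color"])
    M=np.linalg.inv(np.array(p["camera_from_world"])); print(n,M[:3,3],M[:3,2],p["fx"])
    for t in ["fine_driver","driver_tip","driver_tail","orange_module","orange_module_well","blue_module","tool_pad","marker","relay"]:
        for r in spot_point(t,p): 
            if r["confidence"]>.3: w=towld(r["point"],p);print(t,round(r["confidence"],2),w,proj(w,p))
E
```

```text
{'clock': 0.0, 'joints': array([-1.2,  0.3,  1.5,  0. ,  1.3, -0.1]), 'qd': array([-0.,  0., -0.,  0., -0., -0.]), 'effort': array([  0. , -53.2, -35.3,   0.1,   0. ,  -0. ]), 'eef_pos': array([ 222.1, -503. ,  302.1]), 'eef_rot': array([-3.1, -0. ,  0.4]), 'wrist_force': array([-0.3,  0. , -0.6]), 'moment': array([-0.,  0.,  0.]), 'finger_force': 0.0, 'finger_gap': 93.78787342370607} 78.39999999999999
top [455.1 -25.7 933.1] [ 0.1  0.  -1. ] 445.7182199385867
fine_driver 0.69 [ 570.4 -245.8   -1.8] [359.7 179.2]
fine_driver 0.66 [ 461.1 -168.1   -0.2] [322.2 230.3]
driver_tip 0.64 [ 524.1 -179.6    6.6] [328.7 200. ]
driver_tail 0.65 [ 392.1 -165.1    8.7] [321. 264.]
driver_tail 0.48 [ 546.4 -208.9    4.5] [342.7 189.8]
orange_module 0.73 [666.7 102.   -1. ] [196.6 130.1]
orange_module_well 0.81 [625.  105.3  36.1] [191.9 146. ]
orange_module_well 0.63 [ 525.1 -180.1    5. ] [328.8 199.6]
blue_module 0.6 [ 668.2 -134.6   -0.7] [307.7 132.1]
tool_pad 0.72 [462.  138.3   5.9] [175.  225.8]
marker 0.63 [467.9   2.6   0.2] [240.5 224.8]
relay 0.61 [594.8   1.8  -2.1] [242.6 164.7]
scene [1094.2  258.9  797. ] [-0.6 -0.3 -0.8] 448.5347042557387
fine_driver 0.58 [666.7 101.9  -2.9] [279.6 281.9]
fine_driver 0.48 [ 461.8 -172.2   -4.5] [210.5 173. ]
fine_driver 0.4 [ 571.4 -244.8    1.3] [160.3 192.5]
driver_tip 0.75 [ 529.9 -175.4    6. ] [194.7 188.6]
driver_tail 0.67 [ 393.5 -163.1    4.6] [226.6 153.8]
driver_tail 0.61 [ 546.8 -209.7    3.2] [178.6 189.6]
orange_module 0.87 [665.5 101.5  -2. ] [279.7 281.1]
orange_module_well 0.91 [624.1 109.4  33.9] [292.2 256.9]
blue_module 0.85 [ 673.7 -129.9   -1.1] [179.1 243.2]
blue_module 0.37 [596.7  -0.8  -2.9] [249. 238.]
tool_pad 0.68 [464.4 137.1  -3.6] [329.7 215.9]
marker 0.68 [465.4   0.4  -2.6] [274.2 196.3]
marker 0.64 [ 394.6 -162.9    6. ] [226.4 153.7]
relay 0.54 [591.2   1.   -4.8] [250.9 236.9]
```

```bash
python3 - <<'E'
import cv2
a=cv2.imread("pics/top0.png"); cv2.imwrite("pics/c1.png",cv2.resize(a[90:300,130:410],(800,600),interpolation=cv2.INTER_CUBIC))
E
```

```text
(no output)
```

View pics/c1.png

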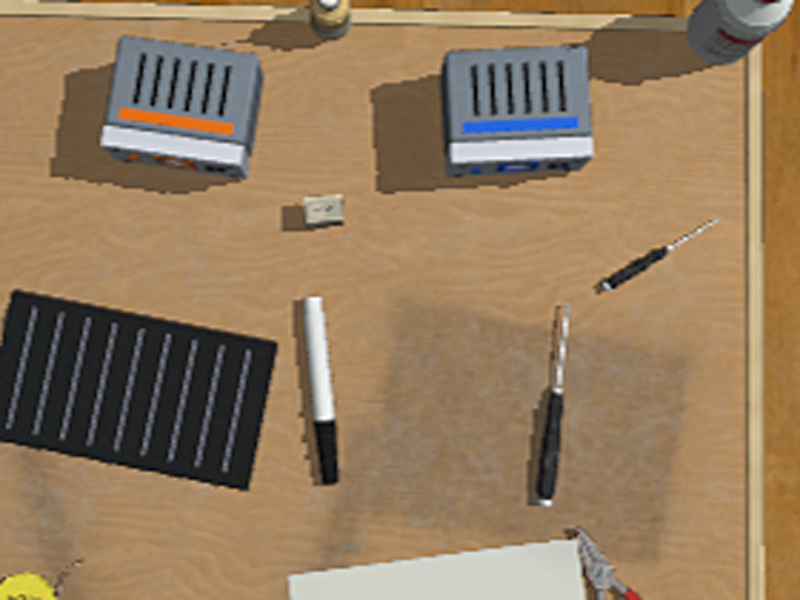

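Two screwdrivers show: A, with its handle at pixel (324,245) and tip near (328,198), is about 140 mm long. B at (361,179) is about 90 mm. A fits "146 mm, the larger", tip pointing away from the robot. The orange module is top left at (193,130), the blue one top right, and the pad is left at (175,226). I'll measure the angles and get a closer crop of A.

```bash
cat > meas.py <<'E'
from h import *
np.set_printoptions(precision=2,suppress=True)
def pca(mask,z,pic):
    v,u=np.nonzero(mask); P=np.array([back(a,b,z,pic)[:2] for a,b in zip(u,v)]); c=P.mean(0)
    w=np.linalg.svd(P-c,full_matrices=False)[2][0]; t=(P-c)@w
    return c,w,t.min(),t.max(),np.arctan2(w[1],w[0])
E
python3 - <<'E'
from meas import *
s=read_state(); print(s["eef_rot"],s["eef_pos"])
for n in ["top","scene"]:
    p=camera(n); hsv=cv2.cvtColor(p["color"],cv2.COLOR_BGR2HSV)
    for r in regions_of("fine_driver",p):
        if r["confidence"]>.3:
            c,w,a,b,y=pca(r["mask"],6.6,p); print(n,"drv",r["confidence"],c,c+a*w,c+b*w,b-a,y)
    for t in ["orange_module"]:
        r=regions_of(t,p)[0]["mask"]
        m=r&(hsv[...,0]>4)&(hsv[...,0]<16)&(hsv[...,1]>180)&(hsv[...,2]>120)
        k,l,st,ce=cv2.connectedComponentsWithStats(m.astype(np.uint8))
        i=1+np.argmax(st[1:,4]); c,w,a,b,y=pca(l==i,62,p); print(n,"stripe",st[i],c,w,b-a,y)
    r=regions_of("tool_pad",p)[0]["mask"]; cs=max(cv2.findContours(r.astype(np.uint8),0,2)[0],key=len)[:,0]
    P=np.array([back(u,v,5,p)[:2] for u,v in cs],np.float32); print(n,"pad",cv2.minAreaRect(P))
    if n=="top": cv2.imwrite("pics/c2.png",cv2.resize(p["color"][165:275,300:400],None,fx=5,fy=5,interpolation=cv2.INTER_CUBIC))
E
```

```text
[-3.14 -0.    0.42] [ 222.17 -503.12  302.64]
top drv 0.67 [ 428.65 -166.32] [ 474.23 -171.32] [ 387.42 -161.81] 87.32356902244813 3.032444745416186
top drv 0.45 [ 561.79 -229.03] [ 574.34 -248.36] [ 548.57 -208.67] 47.31747344867205 2.146810192226382
top stripe [172 128  39   9 137] [648.43 104.48] [0.12 0.99] 77.43288779127978 1.4495349250551794
top pad ((461.953125, 139.80258178710938), (200.78619384765625, 109.751220703125), 80.23133087158203)
scene drv 0.71 [ 437.28 -166.76] [ 384.93 -161.76] [ 529.52 -175.57] 145.25079829472926 -0.09521279706688628
scene drv 0.41 [ 562.69 -224.97] [ 548.41 -204.21] [ 578.63 -248.14] 53.31801585295439 -0.968342546184305
scene stripe [269 250   5   3   6] [646.08  72.29] [-0.26  0.97] 7.6533223170009315 1.830451865334349
scene pad ((465.5537109375, 140.17422485351562), (198.85446166992188, 110.97821044921875), 80.22283935546875)
```

View pics/c2.png

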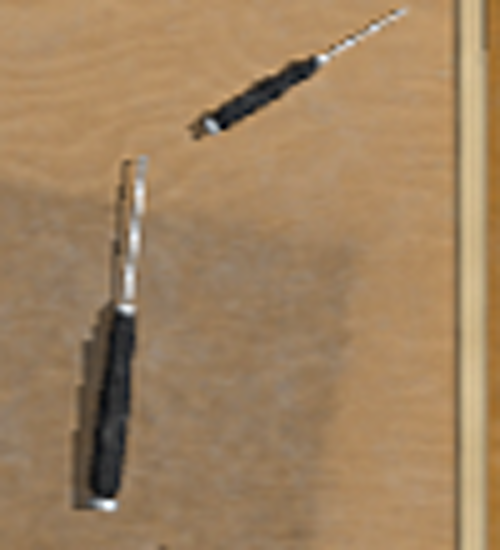

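A is confirmed at 145 mm long, tip at crop (143,158). Moving above its grip point.

Emit:
send_rows([
  [[18,28,-6],-2.5,-1],
  [[18,28,-6],-2.5,-1],
  [[18,28,-6],-2.5,-1],
  [[18,28,-6],-2.5,-1],
  [[18,28,-6],-2.5,-1],
  [[18,28,-6],-2.5,-1],
  [[18,28,-6],-2.5,-1],
  [[18,28,-6],-2.5,-1],
  [[18,28,-6],-2.5,-1],
  [[18,28,-6],-2.5,-1],
  [[18,28,-6],-2.5,-1],
  [[18,28,-6],-2.2,-1],
])

```text
clock: 2.6
eef_pos: [438.7, -165.9, 230.6]
eef_rot: [3.141, -0.0, -0.104]
wrist_force: [1.0, -0.1, 0.1]
finger_gap: 93.9
finger_force: 0.0
```

```bash
python3 - <<'E'
from meas import *
s=read_state(); print(s["clock"],s["eef_rot"],s["eef_pos"])
p=camera("wrist"); cv2.imwrite("pics/w1.png",p["color"])
for t in ["fine_driver","driver_tip","driver_tail"]:
    for r in spot_point(t,p):print(t,r["confidence"],towld(r["point"],p))
for r in regions_of("fine_driver",p):
    c,w,a,b,y=pca(r["mask"],6.6,p); print("drv",r["confidence"],c,c+a*w,c+b*w,b-a,y)
print(proj([438,-167,13],p))
E
```

```text
2.6 [ 3.14 -0.   -0.1 ] [ 438.74 -165.89  230.58]
fine_driver 0.92 [ 460.91 -168.85    4.08]
fine_driver 0.72 [ 570.78 -248.3    -1.22]
driver_tip 0.82 [ 527.75 -172.81    8.82]
driver_tail 0.79 [ 393.2  -159.15    9.4 ]
driver_tail 0.65 [ 549.05 -208.32    5.38]
drv 0.96 [ 428.   -165.67] [ 531.24 -176.42] [ 384.77 -161.17] 147.2643357059721 3.0378098785503704
drv 0.74 [ 559.62 -225.78] [ 575.44 -250.65] [ 545.22 -203.13] 56.31830831751921 2.1372570190014724
[259.66 187.52]
```

View pics/w1.png

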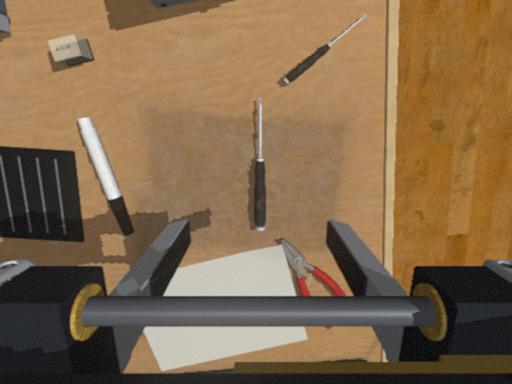

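The wrist view has A at x≈260, rows 98–230, centred between the fingers and aligned. Descending and gripping.

Emit:
send_rows([
  [[0,-0.8,-35],0,-1],
  [[-0.7,0,-35],0,-1],
  [[0,0,-35],0,-1],
  [[0,0,-15],0,-1],
  [[0,0,-8],0,-1],
  [[0,0,-2.8],0,-1],
  [[0,0,0],0,1],
  [[0,0,0],0,1],
  [[0,0,0],0,1],
  [[0,0,0],0,1],
  [[0,0,0],0,1],
  [[0,0,0],0,1],
], squeeze=30)

```text
clock: 4.05
eef_pos: [437.5, -167.9, 100.0]
eef_rot: [3.142, -0.0, -0.102]
wrist_force: [0.2, -0.4, -0.4]
finger_gap: 49.2
finger_force: 0.0
```

Emit:
send_rows([
  [[0,0,0],0,1],
  [[0,0,0],0,1],
  [[0,0,0],0,1],
  [[0,0,0],0,1],
  [[0,0,0],0,1],
  [[0,0,0],0,1],
  [[0,0,0],0,1],
  [[0,0,0],0,1],
  [[0,0,0],0,1],
])

```text
clock: 4.95
eef_pos: [437.4, -167.9, 99.8]
eef_rot: [-3.142, 0.0, -0.103]
wrist_force: [-1.0, -0.6, -0.1]
finger_gap: 13.1
finger_force: 30.0
```

Emit:
send_rows([
  [[0,0,30],0,1],
  [[0,0,40],0,1],
  [[6.5,29,0],-0.1,1],
  [[6.5,29,0],-0.1,1],
  [[6.5,29,0],-0.1,1],
  [[6.5,29,0],-0.1,1],
  [[6.5,29,0],-0.1,1],
  [[6.5,29,0],-0.1,1],
  [[6.5,29,0],-0.1,1],
  [[6.5,29,0],-0.1,1],
  [[6.5,29,0],-0.1,1],
  [[6.5,29,0],-0.1,1],
])

```text
clock: 6.15
eef_pos: [502.5, 123.3, 169.8]
eef_rot: [3.142, 0.0, -0.12]
wrist_force: [1.1, -0.1, 0.0]
finger_gap: 13.1
finger_force: 30.0
```

Emit:
send_rows([
  [[0,0,-20],0,1],
  [[0,0,-15],0,1],
  [[0,0,-5.6],0,1],
  [[0,0,0],0,1],
  [[0,0,0],0,1],
])

```text
clock: 6.65
eef_pos: [502.7, 121.9, 129.8]
eef_rot: [-3.141, -0.001, -0.12]
wrist_force: [-0.0, 0.1, 0.1]
finger_gap: 12.9
finger_force: 30.0
```

```bash
cat > look.py <<'E'
from meas import *
import sys
s=read_state(); print(s["clock"],s["eef_rot"],s["eef_pos"],s["wrist_force"])
for n in sys.argv[2:]:
    p=camera(n); cv2.imwrite(f"pics/{n}{sys.argv[1]}.png",p["color"])
    for t in ["driver_tip","driver_tail","fine_driver","orange_module_well","orange_module"]:
        for r in spot_point(t,p)[:3]:
            w=towld(r["point"],p);print(n,t,round(r["confidence"],2),w,proj(w,p))
E
python3 look.py 2 top scene wrist
python3 - <<'E'
import cv2,numpy as np
a=cv2.imread("pics/scene2.png")[190:310,200:360];b=cv2.imread("pics/top2.png")[95:215,130:290];c=cv2.imread("pics/wrist2.png")
cv2.imwrite("pics/c3.png",np.hstack([cv2.resize(x,(400,300),interpolation=cv2.INTER_CUBIC) for x in (a,b)])); cv2.imwrite("pics/c3.png",np.vstack([cv2.imread("pics/c3.png"),np.hstack([cv2.resize(c[:200],(768,300))[:, :768],np.zeros((300,32,3),np.uint8)])]))
E
```

```text
6.65 [-3.14 -0.   -0.12] [502.72 121.94 129.83] [-0.03  0.12  0.13]
top driver_tail 0.51 [ 548.2  -206.44    2.52] [341.32 188.99]
top driver_tail 0.45 [ 668.09 -134.75    1.06] [307.84 131.97]
top fine_driver 0.69 [ 568.35 -247.11    2.6 ] [360.85 179.93]
top orange_module_well 0.96 [624.46 108.46  37.06] [190.28 146.14]
top orange_module 0.9 [666.38 104.11   0.46] [195.53 130.04]
scene driver_tip 0.5 [591.58 111.05  35.74] [299.09 244.43]
scene driver_tail 0.57 [ 544.57 -207.24    2.37] [180.   189.56]
scene driver_tail 0.5 [527.89 117.86  23.2 ] [312.79 226.42]
scene driver_tail 0.42 [463.12 129.27  34.96] [328.61 203.49]
scene fine_driver 0.65 [525.1  117.67  26.92] [313.32 224.4 ]
scene fine_driver 0.51 [ 575.35 -245.45   -0.86] [159.31 194.2 ]
scene orange_module 0.93 [669.16 100.38  -2.24] [278.46 282.42]
wrist driver_tip 0.95 [592.22 112.29  39.77] [257.57  91.42]
wrist driver_tip 0.3 [456.1  128.77  36.25] [257.5  291.94]
wrist driver_tail 0.56 [458.53 130.49  36.37] [254.73 289.38]
wrist fine_driver 0.89 [524.17 121.18  36.27] [256.55 201.9 ]
wrist fine_driver 0.49 [621.44 108.87  36.6 ] [257.38  36.8 ]
wrist orange_module_well 0.9 [623.39 113.07  35.79] [249.63  34.38]
wrist orange_module_well 0.17 [457.51 138.56   0.39] [245.9  265.97]
```

View pics/c3.png

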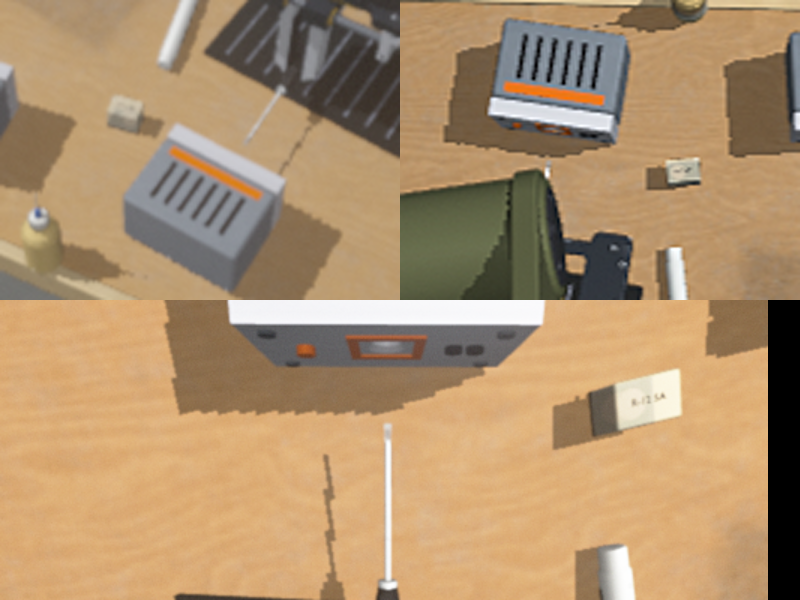

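The wrist view (bottom) shows the tip at pixel (258,85) and the orange frame and well at (257,32), so they are laterally aligned. The shaft is straight along the well axis. I'll check this precisely, with tip height by triangulation.

```bash
python3 - <<'E'
from meas import *
w=camera("wrist"); s=camera("scene")
def fr(p):
    h=cv2.cvtColor(p["color"],cv2.COLOR_BGR2HSV); m=((h[...,0]>3)&(h[...,0]<13)&(h[...,1]>170)&(h[...,2]>90)).astype(np.uint8)
    m[60:]=0;k,l,st,ce=cv2.connectedComponentsWithStats(m); return [tuple(st[i])+tuple(ce[i]) for i in range(1,k) if st[i][4]>8]
for x in fr(w): print(x)
for f in (np.array([624.5,107.4,36]),): print("pred well",proj(f,w),"lat +5mm",proj(f+[.6,5,0],w))
for z in (30,36,42): print(z,"tip pred",proj([592.5,111.2,z],w),proj([592.5,111.2,z],s))
a=cv2.resize(w["color"][10:110,195:320],(500,400),interpolation=cv2.INTER_CUBIC)
b=cv2.resize(s["color"][215:265,280:317],(296,400),interpolation=cv2.INTER_CUBIC)
cv2.imwrite("pics/c4.png",np.hstack([a,b]))
E
```

```text
(np.int32(199), np.int32(30), np.int32(10), np.int32(8), np.int32(66), np.float64(203.5151515151515), np.float64(33.015151515151516))
(np.int32(241), np.int32(37), np.int32(11), np.int32(1), np.int32(11), np.float64(246.0), np.float64(37.0))
pred well [259.32  30.74] lat +5mm [250.41  30.74]
30 tip pred [259.28  91.96] [298.81 246.38]
36 tip pred [259.33  91.17] [299.   244.72]
42 tip pred [259.38  90.33] [299.2  243.04]
```

View pics/c4.png

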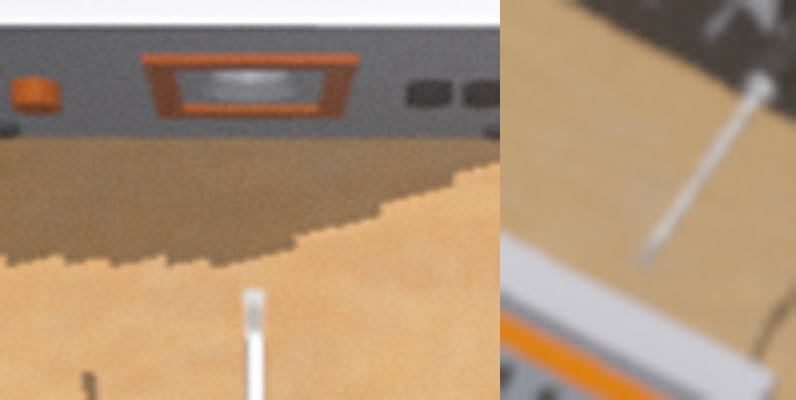

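Well centre is at wrist pixel u≈258.0 and the tip at 258.5, so the offset is about 0.3 mm. The frame edges are level in the picture, so the yaw matches. Triangulating the tip from its pixels in both views.

```bash
python3 - <<'E'
from meas import *
from scipy.optimize import least_squares
w=camera("wrist"); s=camera("scene")
f=lambda P:np.r_[proj(P,w)-[258.5,82.5],proj(P,s)-[297.9,247.8]]
r=least_squares(f,[595,111,36]); print(r.x,r.fun, read_state()["wrist_force"])
# well centre from wrist: front plane height 36
print(back(258,32,36,w))
E
```

```text
[597.78 111.07  31.91] [-0.02  0.01 -0.06 -0.01] [ 0.62  0.38 -0.68]
[623.96 108.21  36.  ]
```

```bash
python3 - <<'E'
from meas import *
from scipy.optimize import least_squares
w=camera("wrist"); s=camera("scene")
h=cv2.cvtColor(w["color"],cv2.COLOR_BGR2HSV)
for P in [(597.8-t*.993,111.1+t*.12,z) for t in (0,60) for z in (32,36.6)]: print(P,proj(P,w),proj(P,s))
# shaft in the scene picture: bright, unsaturated blob
hs=cv2.cvtColor(s["color"],cv2.COLOR_BGR2HSV); m=(hs[...,1]<70)&(hs[...,2]>110); mm=np.zeros_like(m); mm[222:250,292:318]=m[222:250,292:318]
v,u=np.nonzero(mm); 
for r in range(222,250): 
    if (v==r).any(): print(r,u[v==r].min(),u[v==r].max(),end="; ")
print(); col=w["color"][:,250:268].astype(int).min(2).max(1); print([(r,col[r]) for r in list(range(78,92))+list(range(175,196))])
E
```

```text
(597.8, 111.1, 32) [258.42  82.47] [297.85 247.78]
(597.8, 111.1, 36.6) [258.44  81.61] [298.   246.51]
(538.2199999999999, 118.3, 32) [258.33 179.35] [311.61 227.58]
(538.2199999999999, 118.3, 36.6) [258.34 180.93] [311.8  226.28]
224 311 313; 225 311 313; 226 310 313; 227 310 313; 228 309 312; 229 309 311; 230 308 310; 231 307 309; 232 307 309; 233 306 308; 234 305 307; 235 305 307; 236 304 306; 237 303 305; 238 303 304; 239 302 304; 240 301 303; 241 300 302; 242 300 302; 243 299 301; 244 298 301; 245 298 300; 246 297 299; 247 297 298; 
[(78, np.int64(135)), (79, np.int64(130)), (80, np.int64(128)), (81, np.int64(142)), (82, np.int64(185)), (83, np.int64(216)), (84, np.int64(222)), (85, np.int64(211)), (86, np.int64(198)), (87, np.int64(182)), (88, np.int64(181)), (89, np.int64(184)), (90, np.int64(182)), (91, np.int64(192)), (175, np.int64(251)), (176, np.int64(250)), (177, np.int64(250)), (178, np.int64(250)), (179, np.int64(249)), (180, np.int64(250)), (181, np.int64(249)), (182, np.int64(250)), (183, np.int64(249)), (184, np.int64(252)), (185, np.int64(248)), (186, np.int64(239)), (187, np.int64(203)), (188, np.int64(246)), (189, np.int64(254)), (190, np.int64(254)), (191, np.int64(254)), (192, np.int64(240)), (193, np.int64(132)), (194, np.int64(115)), (195, np.int64(119))]
```

The shaft is level, and its height fits 36.6 mm. Lowering the squeeze so that the driver would slip before 25 N, then going in part-way.

Emit:
send_rows([
  [[0,0.3,-0.6],0,1],
  [[5,-0.6,0],0,1],
  [[5,-0.6,0],0,1],
  [[5,-0.6,0],0,1],
  [[5,-0.6,0],0,1],
  [[3,-0.4,0],0,1],
  [[3,-0.3,0],0,1],
  [[2,-0.3,0],0,1],
  [[1,-0.1,0],0,1],
  [[0,0,0],0,1],
  [[0,0,0],0,1],
], squeeze=15)

```text
clock: 8.95
eef_pos: [531.3, 118.9, 128.6]
eef_rot: [3.142, 0.0, -0.12]
wrist_force: [-0.1, -0.0, 0.0]
finger_gap: 13.2
finger_force: 15.0
```

```bash
python3 - <<'E'
from meas import *
s=read_state(); print(s["clock"],s["eef_rot"],s["eef_pos"],s["wrist_force"])
w=camera("wrist"); S=camera("scene")
a=cv2.resize(w["color"][0:150,195:320],(500,600),interpolation=cv2.INTER_CUBIC)
b=cv2.resize(S["color"][215:290,270:307],(296,600),interpolation=cv2.INTER_CUBIC)
cv2.imwrite("pics/c5.png",np.hstack([a,b]))
for _ in range(4): camera("top"); print(read_state()["wrist_force"])
E
```

```text
8.95 [ 3.14  0.   -0.12] [531.35 118.89 128.63] [-0.08 -0.02  0.01]
[ 0.64 -0.32 -0.55]
[-0.72  0.58  0.19]
[ 0.86  0.24 -0.36]
[-0.1   0.07 -0.16]
```

View pics/c5.png

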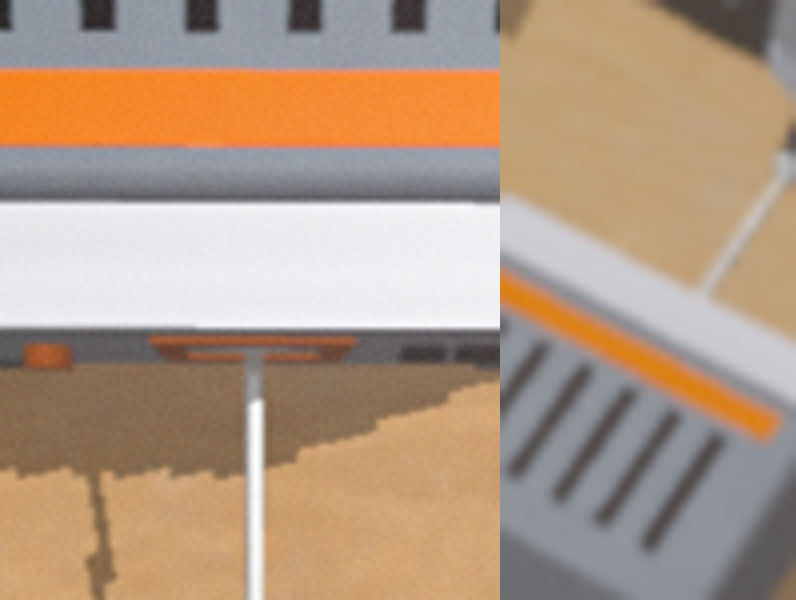

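The tip is at crop column 254 and the frame centre at 252.5. The tip is inside the frame's mouth and no force shows. Advancing slowly.

Emit:
send_rows([
  [[1,-0.12,0],0,1],
  [[1,-0.12,0],0,1],
  [[1,-0.12,0],0,1],
  [[1,-0.12,0],0,1],
  [[0,0,0],0,1],
])

```text
clock: 9.75
eef_pos: [535.6, 118.3, 128.6]
eef_rot: [3.142, -0.0, -0.12]
wrist_force: [-0.5, 0.8, -0.7]
finger_gap: 13.6
finger_force: 15.0
```

Emit:
send_rows([
  [[0.7,-0.08,0],0,1],
  [[0.7,-0.08,0],0,1],
  [[0,0,0],0,1],
])

```text
clock: 10.05
eef_pos: [536.9, 118.2, 128.6]
eef_rot: [-3.142, -0.0, -0.12]
wrist_force: [-0.2, 0.4, 0.3]
finger_gap: 13.5
finger_force: 15.0
```

Emit:
send_rows([
  [[0.7,-0.08,0],0,1],
  [[0.7,-0.08,0],0,1],
  [[0,0,0],0,1],
])

```text
clock: 10.35
eef_pos: [538.3, 118.0, 128.6]
eef_rot: [3.142, -0.0, -0.12]
wrist_force: [0.4, 0.0, -1.2]
finger_gap: 13.3
finger_force: 15.0
```

Emit:
send_rows([
  [[0.7,-0.08,0],0,1],
  [[0,0,0],0,1],
  [[0,0,0],0,1],
])

```text
clock: 10.65
eef_pos: [538.9, 118.0, 128.6]
eef_rot: [3.142, 0.0, -0.12]
wrist_force: [-0.1, 0.3, -0.0]
finger_gap: 13.4
finger_force: 15.0
```

Emit:
send_rows([
  [[0.7,-0.08,0],0,1],
  [[0,0,0],0,1],
])

```text
clock: 10.85
eef_pos: [539.7, 117.9, 128.6]
eef_rot: [-3.142, -0.0, -0.12]
wrist_force: [0.3, 0.2, -0.1]
finger_gap: 13.5
finger_force: 15.0
```

Emit:
send_rows([
  [[0.7,-0.08,0],0,1],
  [[0,0,0],0,1],
])

```text
clock: 11.05
eef_pos: [540.4, 117.8, 128.7]
eef_rot: [-3.142, -0.0, -0.12]
wrist_force: [-0.0, 0.2, -0.4]
finger_gap: 13.3
finger_force: 15.0
```

```bash
cat > f.py <<'E'
from meas import *
F=[]
for _ in range(6): camera("top"); F.append(read_state()["wrist_force"])
s=read_state();print(s["clock"],s["eef_pos"],np.mean(F,0),s["moment"])
E
python3 f.py
```

```text
11.35 [540.34 117.84 128.65] [ 0.15 -0.14 -0.57] [ 0.01 -0.07 -0.  ]
```

Emit:
send_rows([
  [[0.7,-0.08,0],0,1],
  [[0,0,0],0,1],
])

```text
clock: 11.55
eef_pos: [541.1, 117.8, 128.7]
eef_rot: [-3.142, -0.0, -0.12]
wrist_force: [-0.5, -0.7, -1.1]
finger_gap: 13.5
finger_force: 15.0
```

Emit:
send_rows([
  [[0.7,-0.08,0],0,1],
  [[0,0,0],0,1],
])

```text
clock: 11.75
eef_pos: [541.8, 117.7, 128.6]
eef_rot: [-3.142, -0.0, -0.12]
wrist_force: [0.3, -0.7, -0.3]
finger_gap: 13.4
finger_force: 15.0
```

```bash
python3 f.py; python3 - <<'E'
from meas import *
w=camera("wrist")
cv2.imwrite("pics/c6.png",cv2.resize(w["color"][0:200,180:340],(640,600),interpolation=cv2.INTER_CUBIC))
E
```

```text
12.05 [541.75 117.65 128.64] [-0.17  0.37 -0.69] [ 0.06  0.06 -0.02]
```

View pics/c6.png

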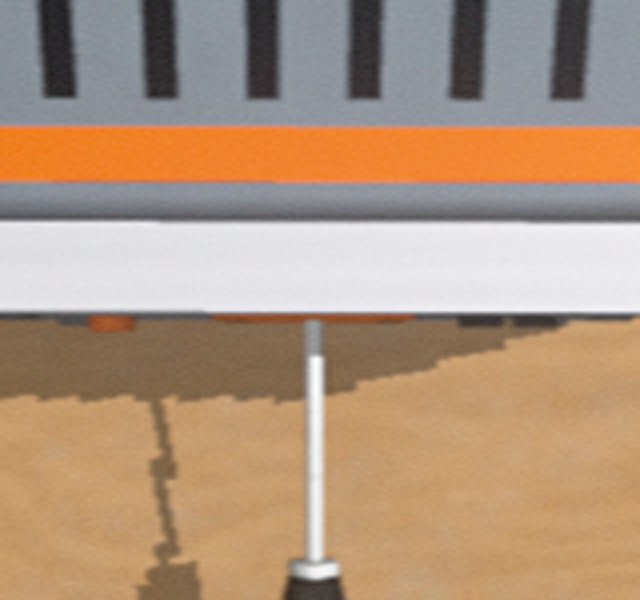

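The ferrule is still at wrist row ≈188, so the driver has not slipped. The shaft is in the well and no force shows yet. Continuing in small steps until the spring is felt.

Emit:
send_rows([
  [[1,-0.12,0],0,1],
  [[0,0,0],0,1],
])

```text
clock: 12.3
eef_pos: [542.7, 117.5, 128.6]
eef_rot: [3.142, 0.0, -0.12]
wrist_force: [-1.6, -0.0, -0.3]
finger_gap: 13.7
finger_force: 15.0
```

```bash
python3 f.py
```

```text
12.6 [542.69 117.56 128.6 ] [-1.06  0.27 -0.89] [ 0.07  0.27 -0.03]
```

Emit:
send_rows([
  [[1,-0.12,0],0,1],
  [[0,0,0],0,1],
])

```text
clock: 12.8
eef_pos: [543.8, 117.4, 128.6]
eef_rot: [3.142, 0.0, -0.12]
wrist_force: [-2.2, 0.4, -0.5]
finger_gap: 13.3
finger_force: 15.0
```

```bash
python3 f.py
```

```text
13.1 [543.73 117.43 128.64] [-1.87  0.18 -0.13] [0.11 0.38 0.02]
```

Spring contact began around x=542 and now reads 1.9 N.

Emit:
send_rows([
  [[0.8,-0.1,0],0,1],
  [[0.8,-0.1,0],0,1],
  [[0.8,-0.1,0],0,1],
  [[0,0,0],0,1],
])

```text
clock: 13.5
eef_pos: [546.2, 117.1, 128.6]
eef_rot: [3.142, 0.0, -0.12]
wrist_force: [-3.2, 1.1, -1.0]
finger_gap: 13.1
finger_force: 15.0
```

```bash
python3 f.py
```

```text
13.8 [546.1  117.15 128.62] [-3.15  0.49 -0.6 ] [0.12 0.66 0.02]
```

Emit:
send_rows([
  [[0.4,-0.05,0],0,1],
  [[0.4,-0.05,0],0,1],
  [[0,0,0],0,1],
  [[0,0,0],0,1],
])

```text
clock: 14.2
eef_pos: [546.9, 117.0, 128.6]
eef_rot: [3.142, 0.0, -0.12]
wrist_force: [-3.9, 0.1, -1.4]
finger_gap: 13.4
finger_force: 15.0
```

```bash
python3 f.py
```

```text
14.5 [546.94 117.02 128.64] [-3.48  0.67 -0.31] [0.11 0.7  0.08]
```

Emit:
send_rows([
  [[0.3,-0.04,0],0,1],
  [[0.3,-0.04,0],0,1],
  [[0,0,0],0,1],
  [[0,0,0],0,1],
])

```text
clock: 14.9
eef_pos: [547.5, 116.9, 128.6]
eef_rot: [3.142, 0.0, -0.12]
wrist_force: [-4.7, 1.2, -0.5]
finger_gap: 13.4
finger_force: 15.0
```

```bash
python3 f.py
```

```text
15.2 [547.52 116.95 128.64] [-4.08  0.69 -0.31] [0.09 0.85 0.03]
```

4.1 N means the button is at or near the end of its travel. One more small nudge, then hold.

Emit:
send_rows([
  [[0.4,-0.05,0],0,1],
  [[0,0,0],0,1],
  [[0,0,0],0,1],
  [[0,0,0],0,1],
  [[0,0,0],0,1],
  [[0,0,0],0,1],
  [[0,0,0],0,1],
  [[0,0,0],0,1],
  [[0,0,0],0,1],
  [[0,0,0],0,1],
  [[0,0,0],0,1],
  [[0,0,0],0,1],
])

```text
clock: 16.4
eef_pos: [547.8, 116.9, 128.6]
eef_rot: [3.141, 0.001, -0.12]
wrist_force: [-5.9, 0.7, -1.1]
finger_gap: 13.2
finger_force: 15.0
```

```bash
python3 f.py
```

```text
16.7 [547.76 116.9  128.53] [-4.89  0.67 -0.23] [0.16 1.13 0.01]
```

The force went past the 4 N spring maximum, so the button is on its stop, and it has been held well over a second. Drawing out straight, then going to the pad.

Emit:
send_rows([
  [[-2,0.24,0],0,1],
  [[-3,0.36,0],0,1],
  [[-5,0.6,0],0,1],
  [[-5,0.6,0],0,1],
  [[-5,0.6,0],0,1],
  [[-10,1.2,0],0,1],
  [[-10,1.2,0],0,1],
  [[-10,1.2,0],0,1],
  [[-10,1.2,0],0,1],
  [[0,0,0],0,1],
])

```text
clock: 17.7
eef_pos: [486.8, 124.3, 128.7]
eef_rot: [3.141, 0.0, -0.12]
wrist_force: [0.0, -0.4, -0.6]
finger_gap: 13.4
finger_force: 15.0
```

Emit:
send_rows([
  [[0,0,30],0,1],
  [[-2.5,-0.4,15],7.9,1],
  [[-2.5,-0.4,0],7.9,1],
  [[-2.5,-0.4,0],7.9,1],
  [[-2.5,-0.4,0],7.9,1],
  [[-2.5,-0.4,0],7.9,1],
  [[-2.5,-0.4,0],7.9,1],
  [[-2.5,-0.4,0],7.9,1],
  [[-2.5,-0.4,0],7.9,1],
  [[-2.5,-0.4,0],7.9,1],
  [[-2.5,-0.4,0],7.9,1],
  [[-2.5,-0.4,0],7.9,1],
], squeeze=25)

```text
clock: 18.9
eef_pos: [460.5, 119.7, 173.7]
eef_rot: [3.141, -0.0, 1.402]
wrist_force: [0.4, 0.0, -0.4]
finger_gap: 13.4
finger_force: 25.0
```

```bash
python3 f.py; python3 - <<'E'
from meas import *
for n in ["wrist","scene"]:
    w=camera(n); cv2.imwrite(f"pics/{n}7.png",w["color"])
    for t in ["driver_tip","driver_tail","tool_pad"]:
        for r in spot_point(t,w)[:2]: print(n,t,round(r["confidence"],2),towld(r["point"],w))
    r=regions_of("fine_driver",w)
    if r: print(pca(r[0]["mask"],80,w))
a=cv2.resize(cv2.imread("pics/scene7.png")[130:280,240:400],(400,375)); b=cv2.resize(cv2.imread("pics/wrist7.png"),(400,300))
cv2.imwrite("pics/c7.png",np.hstack([a,np.vstack([b,np.zeros((75,400,3),np.uint8)])]))
E
```

```text
19.2 [460.63 119.7  173.7 ] [ 0.48  0.31 -0.27] [-0.05 -0.06  0.02]
wrist driver_tip 0.72 [479.56 210.06  84.56]
wrist driver_tail 0.56 [450.07  75.4   81.21]
wrist tool_pad 0.74 [460.81 139.71   0.03]
(array([460.49, 124.72]), array([-0.18, -0.98]), np.float64(-91.31107202015944), np.float64(53.46789975672792), np.float64(-1.749203301602956))
scene driver_tip 0.52 [478.46 208.38  78.73]
scene driver_tail 0.61 [452.35  73.38  79.05]
scene driver_tail 0.58 [ 544.03 -207.51   -0.15]
scene tool_pad 0.9 [467.65 138.63  -4.2 ]
(array([466.4 , 140.77]), array([0.12, 0.99]), np.float64(-68.59894647899507), np.float64(72.17475065453316), np.float64(1.4487464984473655))
```

View pics/c7.png

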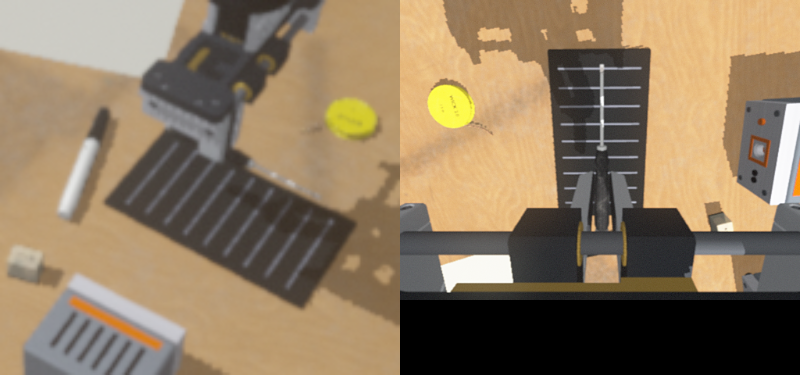

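The driver is level and centred over the pad, aligned with its long axis. Lowering.

Emit:
send_rows([
  [[0,0,-20],0,1],
  [[0,0,-20],0,1],
  [[0,0,-12],0,1],
  [[0,0,-7],0,1],
  [[0,0,-4],0,1],
  [[0,0,-2],0,1],
  [[0,0,-1.5],0,1],
  [[0,0,-1],0,1],
  [[0,0,0],0,1],
  [[0,0,0],0,1],
])

```text
clock: 20.7
eef_pos: [460.5, 119.7, 106.4]
eef_rot: [3.141, -0.0, 1.397]
wrist_force: [0.3, -0.8, -1.4]
finger_gap: 13.4
finger_force: 25.0
```

```bash
python3 f.py
```

```text
21.0 [460.46 119.69 106.19] [-0.19  0.3  -0.37] [ 0.01 -0.07 -0.01]
```

Emit:
send_rows([
  [[0,0,-0.5],0,1],
  [[0,0,-0.5],0,1],
  [[0,0,0],0,1],
  [[0,0,0],0,1],
])

```text
clock: 21.4
eef_pos: [460.5, 119.7, 105.1]
eef_rot: [-3.142, -0.0, 1.397]
wrist_force: [0.1, -0.1, -0.9]
finger_gap: 13.0
finger_force: 25.0
```

```bash
python3 f.py
```

```text
21.7 [460.46 119.7  105.15] [ 0.14  0.22 -0.61] [-0.03 -0.03  0.04]
```

Emit:
send_rows([
  [[0,0,-0.4],0,1],
  [[0,0,-0.4],0,1],
  [[0,0,0],0,1],
  [[0,0,0],0,1],
])

```text
clock: 22.1
eef_pos: [460.5, 119.7, 104.8]
eef_rot: [3.142, -0.0, 1.397]
wrist_force: [-3.6, -0.5, 7.7]
finger_gap: 13.0
finger_force: 25.0
```

```bash
python3 f.py
```

```text
22.4 [460.48 119.74 104.79] [-3.32 -0.62  8.07] [-0.11  0.56 -0.05]
```

Touchdown (8 N). Backing off slightly and opening gently.

Emit:
send_rows([
  [[0,0,0.3],0,1],
  [[0,0,0],0,-0.6],
  [[0,0,0],0,-0.6],
  [[0,0,0],0,-0.6],
  [[0,0,0],0,-0.6],
  [[0,0,0],0,-0.6],
  [[0,0,0],0,-0.6],
  [[0,0,0],0,-0.6],
  [[0,0,0],0,-0.6],
], squeeze=5)

```text
clock: 23.3
eef_pos: [460.4, 119.7, 104.6]
eef_rot: [-3.142, -0.0, 1.397]
wrist_force: [-0.1, -0.7, -0.2]
finger_gap: 73.1
finger_force: 0.0
```

Emit:
send_rows([
  [[0,0,5],0,-0.6],
  [[0,0,20],0,-0.6],
  [[0,0,40],0,-0.6],
  [[0,0,40],0,-0.6],
  [[0,0,40],0,-0.6],
  [[-15,-20,20],0,-0.6],
  [[-15,-20,0],0,-0.6],
  [[0,0,0],0,-0.6],
])

```text
clock: 24.1
eef_pos: [429.4, 78.5, 270.7]
eef_rot: [3.14, -0.0, 1.396]
wrist_force: [-0.4, 0.4, 0.7]
finger_gap: 75.2
finger_force: 0.0
```

```bash
python3 - <<'E'
from meas import *
for n in ["wrist","scene"]:
    w=camera(n); cv2.imwrite(f"pics/{n}8.png",w["color"])
    for t in ["driver_tip","driver_tail","tool_pad"]:
        for r in spot_point(t,w)[:2]: print(n,t,round(r["confidence"],2),towld(r["point"],w))
    r=regions_of("fine_driver",w)
    if r: print(pca(r[0]["mask"],11,w))
cv2.imwrite("pics/c8.png",np.hstack([cv2.resize(cv2.imread(f"pics/{n}8.png"),(400,300)) for n in ("scene","wrist")]))
E
```

```text
wrist driver_tip 0.61 [476.96 208.75  15.22]
wrist driver_tail 0.95 [453.05  78.1   13.91]
wrist tool_pad 0.8 [457.21 141.57  -0.6 ]
(array([460.09, 125.43]), array([-0.18, -0.98]), np.float64(-90.2412970480534), np.float64(57.42726816885849), np.float64(-1.7510571888482322))
scene driver_tip 0.65 [477.16 208.84   9.34]
scene driver_tail 0.67 [457.    74.55   8.43]
scene driver_tail 0.57 [ 544.11 -208.78    2.51]
scene tool_pad 0.55 [466.86 138.15  -4.19]
(array([459.73, 107.99]), array([0.17, 0.98]), np.float64(-38.103457667550344), np.float64(43.759073671437704), np.float64(1.3971824816104097))
```

View pics/c8.png

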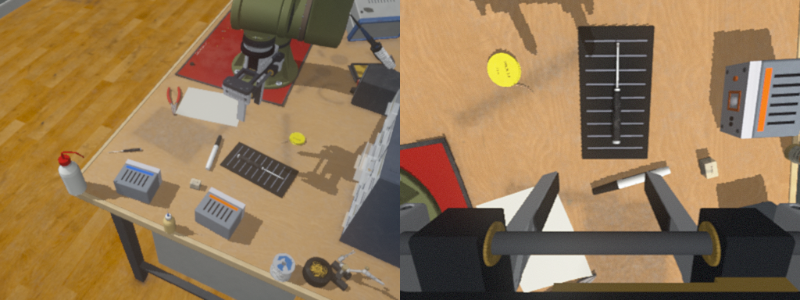

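The screwdriver lies flat in the middle of the pad. The marker and relay look undisturbed and the gripper is clear.

```bash
python3 -c "
from cell import *
print(sign_off())"
```

```text
the job is handed in; nothing more can be done
None
```

The orange button was pushed to its stop with the larger screwdriver and held there for over a second, and the screwdriver was then lowered flat onto the tool pad and released. The job is handed in; sign-off returned no verdict.

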